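Line up the specimen mounts and hold the cam lift at its top

TASK

On the specimen lift stage, push the three resin mounts into one straight closed-up row in the corner of the plate: backs flat against the dark back rail, touching side by side, the first one against the end stop. Then swing the cam lever up by its red grip to the highest point of its lift, where it stands straight up, and hold it there for the inspection camera with the row still in place: finish while holding, because the lever springs back when let go. Leave the loupe, the sample jar and the mouse where they are.

Things in the scene. Friction and masses are not known exactly. Their poses are not given: they have to be found in the camera images.
- row_corner (a point): Corner on the lowered plate's top (88 mm above the bench) where the inner faces of back rail and end stop meet; fixed to the base, does not rise. x points to the back rail (away from the robot), y along the rail from the end stop to the plate's open left end, z up. Rail face is x = 0, end stop face y = 0; a mount in the row is centred at x = -20 mm, y = 20, 60 or 100 mm
- stage: White base of the lift stage, 170 x 310 x 14 mm, fixed to the bench; place and yaw vary. Origin at the centre of its underside, axes as row_corner's. Over it the aluminium lift plate: bare top x -70 to 55 mm, y -125 to 140 mm, open at front and left. Dark steel back rail (x 55 to 67 mm) and end stop (y -137 to -125 mm), both 12 mm high
- lever_shaft (a point): Point on the axis of the cam lever's level shaft, 50 mm above the bench, level with the middle of the red grip, 55 mm to the right of the plate's edge; axes as row_corner's. The shaft runs along y and the lever swings in the x-z plane, the grip's axis 100 mm from this point
- mount_green: one of three square resin specimen mounts, 40 x 40 x 24 mm high, about 70 g, green with a small polished steel inset in its top; lies loose on the lift plate, the order varies; origin at the centre of its underside, z up, x and y square to its sides
- mount_orange: one of three square resin specimen mounts, 40 x 40 x 24 mm high, about 70 g, orange with a small polished brass inset in its top; lies loose on the lift plate, the order varies; origin at the centre of its underside, z up, x and y square to its sides
- mount_blue: one of three square resin specimen mounts, 40 x 40 x 24 mm high, about 70 g, blue with a small polished steel inset in its top; lies loose on the lift plate, the order varies; origin at the centre of its underside, z up, x and y square to its sides
- cam_lever (a joint): Turn of the lever, rad. 0: rest stop, lever pointing forward to the robot, 10 degrees above level. Grows as it swings up and back; 1.40: straight up; 2.1: far stop. Its eccentric lifts the plate and what lies on it, by 11.6 mm at 1.40, the highest point; beyond, the plate sinks again. A spring returns it to rest; lifting or holding takes about 5 N at the grip
- handle: Red cylindrical grip of the lever, 24 mm across, 54 mm long, lying level along the shaft's direction, outboard (right) of the lever's 10 mm steel arm, whose middle is 34 mm from the grip's middle; spins freely on its pin. Origin at its middle, y along it to the left; 67 mm above the bench at rest, 150 mm upright. Free in front, behind and to the right
- loupe: bystander: black loupe, 38 mm across, 40 mm high, standing on the bench, origin at the centre of its underside
- sample_jar: bystander: amber jar with a white cap, 48 mm across, 62 mm high, standing on the bench, origin at the centre of its underside
- mouse: bystander: black computer mouse, 105 x 60 x 33 mm, on the bench, origin at the centre of its underside
Not all that is in view belongs to the job. What is meant by the mount_green is not pink or white, and is the larger of those in its own colour.

How it is judged:
On the way, in this order (a step that is already met when the one before it is completed fails the run):
1. the three mounts stand in a closed row in the rail corner, plate still down (x of mount_green in the frame of row_corner between -0.024 and -0.017 m and y of mount_green in the frame of row_corner between 0.017 and 0.106 m and (angle between the x axis of mount_green and the x axis of row_corner, either way round below 0.1 rad or angle between the y axis of mount_green and the x axis of row_corner, either way round below 0.1 rad) and angle between each of mount_green, mount_orange, mount_blue's own z axis and vertical below 0.05 rad and x of mount_orange in the frame of row_corner between -0.024 and -0.017 m and y of mount_orange in the frame of row_corner between 0.017 and 0.106 m and (angle between the x axis of mount_orange and the x axis of row_corner, either way round below 0.1 rad or angle between the y axis of mount_orange and the x axis of row_corner, either way round below 0.1 rad) and x of mount_blue in the frame of row_corner between -0.024 and -0.017 m and y of mount_blue in the frame of row_corner between 0.017 and 0.106 m and (angle between the x axis of mount_blue and the x axis of row_corner, either way round below 0.1 rad or angle between the y axis of mount_blue and the x axis of row_corner, either way round below 0.1 rad) and z of each of mount_green, mount_orange, mount_blue in the frame of row_corner below 0.003 m and value of joint cam_lever below 0.2 rad), for 0.2 s.
2. the lever is held at the highest point of its lift, the row riding on the plate (x of mount_green in the frame of row_corner between -0.024 and -0.017 m and y of mount_green in the frame of row_corner between 0.017 and 0.106 m and (angle between the x axis of mount_green and the x axis of row_corner, either way round below 0.1 rad or angle between the y axis of mount_green and the x axis of row_corner, either way round below 0.1 rad) and angle between each of mount_green, mount_orange, mount_blue's own z axis and vertical below 0.05 rad and x of mount_orange in the frame of row_corner between -0.024 and -0.017 m and y of mount_orange in the frame of row_corner between 0.017 and 0.106 m and (angle between the x axis of mount_orange and the x axis of row_corner, either way round below 0.1 rad or angle between the y axis of mount_orange and the x axis of row_corner, either way round below 0.1 rad) and x of mount_blue in the frame of row_corner between -0.024 and -0.017 m and y of mount_blue in the frame of row_corner between 0.017 and 0.106 m and (angle between the x axis of mount_blue and the x axis of row_corner, either way round below 0.1 rad or angle between the y axis of mount_blue and the x axis of row_corner, either way round below 0.1 rad) and value of joint cam_lever between 1.25 and 1.55 rad and contact force between the fingers and handle above 1 N), for 0.3 s.
At the end, for the whole second after the job is handed in: The fingers hold the grip with the lever still, within 0.15 rad of upright (1.40), plate at full lift with the mounts on it (raised 10 mm or more); each mount upright, within 4 mm of the back rail, square to it within 0.10 rad, the row closed up to the end stop with at most 6 mm of gaps (all of step 2 and z of mount_green in the frame of row_corner between 0.01 and 0.0135 m and linear speed of each of mount_green, mount_orange, mount_blue below 0.02 m/s and z of mount_orange in the frame of row_corner between 0.01 and 0.0135 m and z of mount_blue in the frame of row_corner between 0.01 and 0.0135 m and velocity of joint cam_lever between -0.1 and 0.1 rad/s); the arm keeps its last pose, push and grip.
It fails at once if the loupe is knocked or moved by more than 20 mm (distance of loupe from where it was at the start of the episode above 0.02 m).
It fails at once if the sample jar is knocked or moved by more than 20 mm (distance of sample_jar from where it was at the start of the episode above 0.02 m).
It fails at once if the mouse is knocked or moved by more than 20 mm (distance of mouse from where it was at the start of the episode above 0.02 m).
It also fails if it takes over 69 s, if anything falls off the work surface, if the arm or the gripper's body presses on something with over 40 N, if the wrist force passes 120 N, or if a joint passes its speed limit or range.

ROBOT

A 6-joint arm with a two-finger parallel gripper is mounted at the origin on the work surface. World frame = base frame: x ahead of the robot, y to its left, z up, the work surface at z = 0. Lengths are in m, angles in rad, forces in N, time in s.
With the tool pointing down it reaches from about 0.325 to 0.9 m from the base axis. Payload 6.1 kg.
Tool frame: the origin (TCP) lies at the very end of the fingers, on their centre line; the grasp point (between the pads) lies 19 mm behind it; z points along the fingers, y is the line along which they close (so a half turn about z gives the same grasp; the last joint's range is limited). The gripper opens to 87 mm and grips with 3 to 60 N. Pads are 19 mm wide; open, the fingers measure 117 mm over their backs; the gripper's body (75 mm by 190 mm) begins 51 mm behind the grasp point.
Start: joints at [-1.475, 0.22, 1.526, -0, 1.395, -0.126], TCP at [0.137, -0.61, 0.223] pointing down, gripper open.
Joint ranges: [-2.98, 2.98], [-0.91, 2.08], [0.09, 2.57], [-1.24, 4.39], [0.2, 2.65], [-2.68, 2.68]. Speed limits (rad/s): [2.57, 2.57, 3.01, 3.14, 3.14, 3.14].

INTERFACE

Orientations are given as a rotation vector (axis times angle).
In Python, from plant import sensors, vision, job gives the robot as it stands. The module is installed in compiled form; this text tells all that it offers.
- The arm moves only by the tool play_rows, never from a script. Its argument "deltas" is text: rows parted by semicolons, each of 7 numbers parted by spaces: the shift along the tool's x, y, z in cm, then the turn, a rotation vector about the tool's x, y, z in degrees, then the opening, from 0 (shut) to 1 (fully open). A call has 1 to 5 rows; each row is the pose to reach, as a shift and turn from the pose commanded when the call began, along the tool's axes at that moment; what a row does not reach only later rows make up. A row lasts 1/8 s, in which the tool goes at most 62.5 mm and 10.7 degrees, less where a joint would pass 70% of its speed; a pose out of reach is approached as far as the arm can. A call with a gripper value outside its range is refused whole. The fingers move at their own pace and stop on an object; "grip_force" is the grip in N (left out, the last holds). Time passes only in rows, so rows that repeat a pose let the fingers close. It gives the time, the measured TCP pose, the force, the opening and the grip force at its end, in the units of the state.
- sensors.state(): the state, without advancing time (a new reading comes with each control period).
- vision.camera(name): name is "side" or "top" or "wrist"; returns (picture, depth): 384x512x3 uint8, blue, green, red; 384x512 float32, m along the optical axis (not along the pixel's ray), 0 where there is no reading.
- vision.get_calibration(name): a dict with "fovy" (degrees; the focal length in pixels is half the picture's height over the tangent of half this angle, whatever the lens; pixels are square), "cx", "cy" (the principal point, pixels), "pose" (4x4, takes a point from camera to world coordinates); the wrist camera has in their place "mount" (4x4, takes a point from camera to tool coordinates, whose origin is the TCP and whose axes are the flange's). Camera axes: x right, y down, z forward; pixel columns grow to the right and rows downward; lengths in m; the calibration is good to about 2 mm. A picture is of the moment at which its call begins: read the wrist's pose just before it. get_calibration takes no time and is no camera call.
- job.close_job(): hands the job in; it is judged then, once.
The state is a dict: "t": time; "qpos": joint angles; "dq": joint speeds; "joint_torque": joint torques, N m; "position": TCP position; "ee_rot": TCP orientation; "force": force on the tool from outside, world axes, zero at the start; "moment": the same for the moment, N m; "width": finger opening in m; "grasp_force": force on a finger pad.
Only numpy, scipy, OpenCV 4.12 (cv2) and the standard library are available. Lean on these libraries where they do the work, as an engineer would, in place of code of your own. Each camera call takes 0.05 s, during which the arm holds its last target. There are 200 camera calls.

## Working session

There is one attempt and no reset: what is moved stays moved. The work goes in short steps, Python scripts to look and compute and a tool call to move; the robot and the scene stay as the last step left them, time stands still between calls to the robot, and variables do not carry over. Pictures are saved under pics/ and viewed, at most 10 in all, crops included, and the job is handed in when it is done.

Besides the shell and the picture viewer there is one more tool, called after ">>>" as name(argument=value, ...) on one line, values as JSON. play_rows: Moves the arm, as the interface text tells. Its arguments: {"type":"object","properties":{"deltas":{"type":"string"},"grip_force":{"type":"number"}},"required":["deltas"]}

```bash
mkdir -p pics
cat > h.py <<'E'
import numpy as np, cv2
from plant import sensors, vision, job
from scipy.spatial.transform import Rotation as R
def cam(n):
    s=sensors.state(); im,d=vision.camera(n); c=vision.get_calibration(n)
    if 'pose' in c: P=np.array(c['pose'])
    else:
        T=np.eye(4);T[:3,:3]=R.from_rotvec(s['ee_rot']).as_matrix();T[:3,3]=s['position'];P=T@np.array(c['mount'])
    f=im.shape[0]/2/np.tan(np.radians(c['fovy'])/2)
    return im,d,P,f,c['cx'],c['cy']
def ray(C,u,v,z):
    _,_,P,f,cx,cy=C
    r=P[:3,:3]@np.array([(u-cx)/f,(v-cy)/f,1]); o=P[:3,3]
    return o+r*(z-o[2])/r[2]
def pts(C):
    im,d,P,f,cx,cy=C
    v,u=np.mgrid[:d.shape[0],:d.shape[1]]
    p=np.stack([(u-cx)/f*d,(v-cy)/f*d,d],-1)
    return p@P[:3,:3].T+P[:3,3]
E
python3 - <<'E'
from h import *
print(sensors.state())
for n in ['top','side','wrist']:
    C=cam(n); cv2.imwrite(f'pics/{n}0.png',C[0]); np.savez(f'{n}0.npz',im=C[0],d=C[1],P=C[2],k=C[3:])
    print(n,C[2].round(3).tolist(),C[3:])
E
```

```text
{'t': 0.0, 'qpos': array([-1.47511200e+00,  2.21237507e-01,  1.52760330e+00, -2.23911992e-05,
        1.39469213e+00, -1.26113424e-01]), 'dq': array([ 0.00261181, -0.00091779, -0.00021583,  0.00080427,  0.00118307,
        0.00049937]), 'joint_torque': array([-9.77487725e-04, -4.94610286e+01, -3.87379503e+01,  6.98306900e-02,
        5.72771311e-02, -1.60792119e-04]), 'position': array([ 0.13741105, -0.60907509,  0.22143434]), 'ee_rot': array([-3.12036475e+00, -3.47476808e-01, -1.17435932e-05]), 'force': array([ 0.69349507, -0.39213023,  0.2049022 ]), 'moment': array([ 0.01790083, -0.0215352 , -0.01396275]), 'grasp_force': 0.0, 'width': 0.08682014623608195}
top [[0.018, -0.998, 0.055, 0.476], [-1.0, -0.018, -0.003, -0.022], [0.004, -0.055, -0.998, 1.15], [0.0, 0.0, 0.0, 1.0]] (np.float64(420.7321764680767), 246.98812354429558, 195.19513616763595)
side [[-0.979, -0.102, 0.177, 0.319], [-0.204, 0.546, -0.812, 1.025], [-0.013, -0.831, -0.555, 0.768], [0.0, 0.0, 0.0, 1.0]] (np.float64(482.42466879770694), 246.76662010125713, 199.51289107502572)
wrist [[0.221, -0.933, -0.282, 0.215], [-0.975, -0.212, -0.063, -0.592], [-0.001, 0.289, -0.957, 0.384], [0.0, 0.0, 0.0, 1.0]] (np.float64(345.5027499559822), 256.85468739071956, 191.9925662880104)
```

View pics/top0.png

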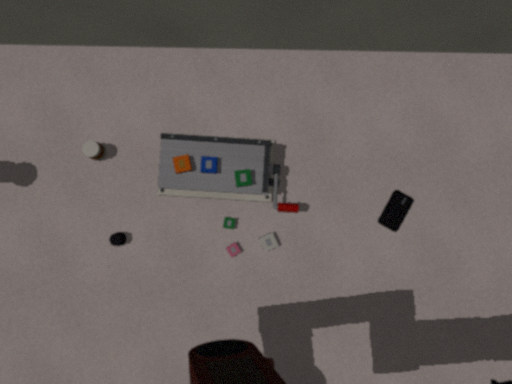

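View pics/side0.png

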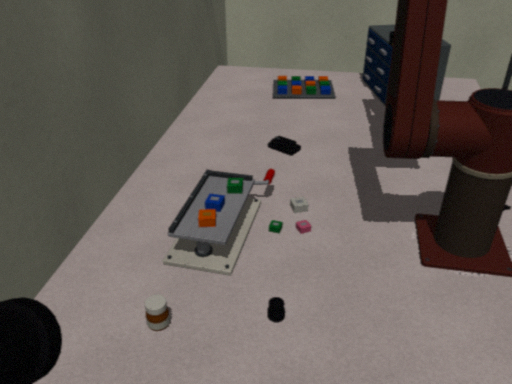

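The top view shows the stage at about (160-275, 135-200), with orange at (182,164), blue (209,165) and the red grip (288,208). There are two green candidates nearby: (244,178) on the plate and (230,223) on the bench, plus tray pieces in the side view at about (303,88). The one on the plate is larger, so it should be mount_green. Next I'll measure and confirm with a crop.

```bash
cat >> h.py <<'E'
def load(n):
    z=np.load(n); return (z['im'],z['d'],z['P'],*z['k'])
HS={'green':(50,85),'orange':(5,18),'blue':(105,130),'red':(174,5)}
def mask(im,c,s=120,v=40):
    h=cv2.cvtColor(im,cv2.COLOR_BGR2HSV); a,b=HS[c]
    m=(h[...,0]>=a)&(h[...,0]<=b) if a<b else (h[...,0]>=a)|(h[...,0]<=b)
    return (m&(h[...,1]>s)&(h[...,2]>v)).astype(np.uint8)
E
python3 - <<'E'
from h import *
C=load('top0.npz'); im,d=C[0],C[1]; W=pts(C)
for c in HS:
    n,l,s,ce=cv2.connectedComponentsWithStats(mask(im,c))
    for i in range(1,n):
        if s[i,4]>25:
            cnt=cv2.findContours((l==i).astype(np.uint8),0,1)[0][0]
            rr=cv2.minAreaRect(cnt)
            w=W[l==i]
            print(c,s[i,4],ce[i].round(1),'rect',np.round(rr[1],1),round(rr[2],1),'med',np.median(w,0).round(4),'z95',np.percentile(w[:,2],90).round(4), 'ray.112',ray(C,*ce[i],.112).round(4))
# back rail: points with z ~0.10, dark, and plate z .088
z=W[...,2]
m=(z>.094)&(z<.106)&(W[...,0]>.35)&(cv2.cvtColor(im,6)<70)
p=W[m]; print('rail-ish',m.sum(),p.min(0).round(3),p.max(0).round(3))
b=(z>.08)&(z<.094)
print('plate',np.median(W[b],0).round(3),W[b].min(0).round(3),W[b].max(0).round(3))
cv2.imwrite('pics/crop1.png',cv2.resize(im[120:265,145:310],None,fx=4.5,fy=4.0,interpolation=cv2.INTER_CUBIC))
E
```

```text
green 157 [243.2 177.7] rect [14.8 15. ] 81.9 med [ 0.576  -0.0163  0.1119] z95 0.1147 ray.112 [ 0.5768 -0.0147  0.112 ]
green 49 [229.4 222. ] rect [9. 9.] 90.0 med [0.4682 0.0194 0.0169] z95 0.0195 ray.112 [0.4666 0.0173 0.112 ]
orange 266 [182.  163.5] rect [16.3 16.8] 77.5 med [0.6084 0.1377 0.1116] z95 0.1142 ray.112 [0.6093 0.1378 0.112 ]
blue 196 [208.9 164.5] rect [15. 16.] 90.0 med [0.6076 0.0695 0.1113] z95 0.1139 ray.112 [0.608 0.071 0.112]
red 172 [287.8 207.1] rect [ 8. 20.] 90.0 med [ 0.507  -0.1298  0.0765] z95 0.0796 ray.112 [ 0.5059 -0.126   0.112 ]
rail-ish 778 [ 0.543 -0.081  0.094] [0.685 0.195 0.106]
plate [0.609 0.062 0.088] [ 0.5  -0.15  0.08] [0.689 0.204 0.094]
```

View pics/crop1.png

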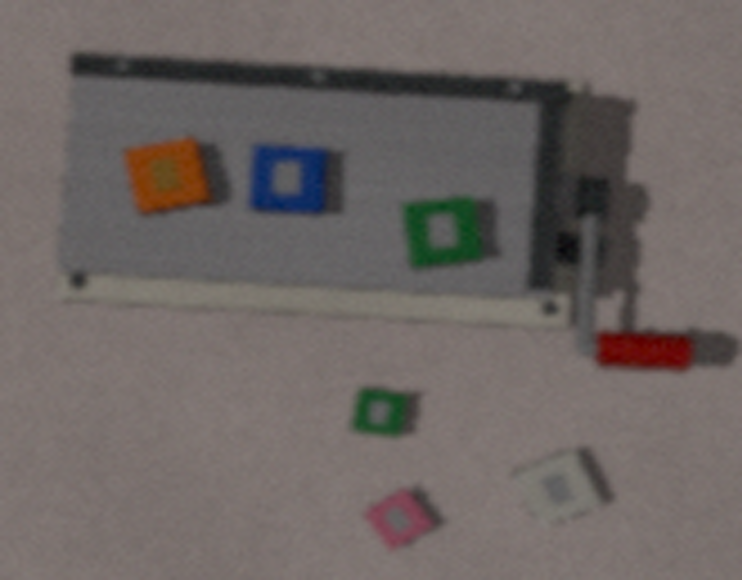

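The crop confirms it: the larger green mount, with a steel inset, is on the plate at crop (443,232). The small green one at crop (381,412) is on the bench and is a decoy. Now I'll move above the stage for a wrist view.

>>> play_rows(deltas="4 -4 0 0 0 5 1;9 -8 0 0 0 10 1;13 -12 0 0 0 17 1;17.5 -16 0 0 0 17 1;22 -20 0 0 0 17 1")

```text
t: 0.78
position: [0.3088, -0.3644, 0.2224]
ee_rot: [-3.139, 0.119, -0.0]
force: [0.3, -1.5, -0.7]
width: 0.087
grasp_force: 0.0
```

```bash
cat >> h.py <<'E'
def go(target,yaw):
    "tool shift cm and turn deg to have tool at target with tool x at world yaw (deg)"
    s=sensors.state(); M=R.from_rotvec(s['ee_rot'])
    y=np.degrees(np.arctan2(*M.as_matrix()[1::-1,0]))
    print('t',round(s['t'],2),'pos',s['position'].round(4),'yaw',y.round(2),'F',s['force'].round(1),'w',round(s['width'],4))
    print('shift cm',(M.inv().apply(np.array(target)-s['position'])*100).round(2),'turn z',round(y-yaw,1))
E
python3 -c "
from h import *
go([.57,.03,.26],-4)"
```

```text
t 0.78 pos [ 0.3088 -0.3644  0.2224] yaw -4.32 F [ 0.3 -1.5 -0.7] w 0.087
shift cm [ 23.07 -41.3   -3.75] turn z -0.3
```

>>> play_rows(deltas="3 -5 -1 0 0 0 0.5;6 -10 -2 0 0 0 0;9 -15 -3 0 0 0 0;12 -20 -3 0 0 0 0;14.5 -25 -3.5 0 0 0 0")

```text
t: 1.4
position: [0.472, -0.1258, 0.2573]
ee_rot: [-3.139, 0.117, 0.0]
force: [0.1, -1.1, 0.0]
width: 0.0452
grasp_force: 0.0
```

>>> play_rows(deltas="3 -5 0 0 0 0 0;6 -10 0 0 0 0 0;8.5 -15 0 0 0 0 0;8.5 -16 0 0 0 0 0;8.5 -16 0 0 0 0 0")

```text
t: 2.02
position: [0.5676, 0.0258, 0.257]
ee_rot: [3.139, -0.115, -0.002]
force: [-0.2, 0.1, 0.2]
width: 0.0017
grasp_force: 0.0
```

Run:
```python
from h import *
go([.57,.03,.26],-4)
C=cam('wrist'); np.savez('w1.npz',im=C[0],d=C[1],P=C[2],k=C[3:]); cv2.imwrite('pics/w1.png',C[0])
W=pts(C)
for c in HS:
    n,l,s,ce=cv2.connectedComponentsWithStats(mask(C[0],c))
    for i in range(1,n):
        if s[i,4]>300:
            w=W[l==i]; print(c,s[i,4],ce[i].round(),np.median(w,0).round(4),w.min(0).round(3),w.max(0).round(3))
```

```text
t 2.02 pos [0.5676 0.0258 0.257 ] yaw -4.2 F [-0.2  0.1  0.2] w 0.0017
shift cm [ 0.21 -0.44 -0.31] turn z -0.2
green 1517 [298. 162.] [ 0.5804 -0.0123  0.1122] [ 0.555 -0.034  0.097] [0.647 0.02  0.42 ]
orange 2037 [129. 140.] [0.6098 0.1342 0.1121] [0.58  0.02  0.087] [0.647 0.164 0.42 ]
blue 1744 [201. 136.] [0.609  0.0708 0.1122] [0.583 0.02  0.087] [0.647 0.094 0.42 ]
red 1065 [405. 213.] [ 0.5085 -0.1273  0.0771] [ 0.462 -0.196 -0.001] [0.647 0.02  0.42 ]
```

View pics/w1.png

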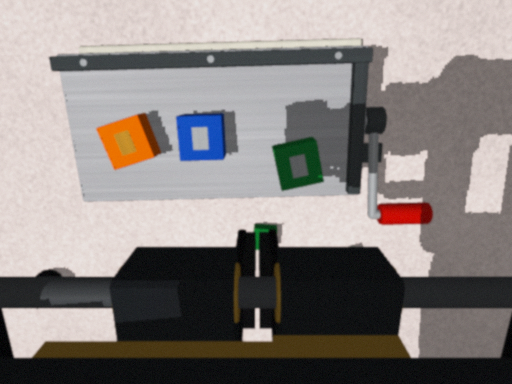

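The wrist view shows the full plate with orange (126,141), blue (201,137), green (298,163), the rail along row ~58 and the end stop at column ~357. Next I'll fit the frame and the mount poses.

```bash
cat >> h.py <<'E'
from scipy import ndimage as nd
def mounts(C,o=None,a=None):
    W=pts(C)
    for c in ['green','orange','blue']:
        m=mask(C[0],c,90,25)&(np.abs(W[...,2]-.112)<.006).astype(np.uint8)
        m=cv2.morphologyEx(m,cv2.MORPH_CLOSE,np.ones((15,15)))
        n,l,s,ce=cv2.connectedComponentsWithStats(m)
        if n<2: print(c,'none'); continue
        i=1+np.argmax(s[1:,4]); cnt=cv2.findContours((l==i).astype(np.uint8),0,1)[0][0][:,0]
        w=np.array([ray(C,u,v,.112) for u,v in cnt])
        r=cv2.minAreaRect((w[:,:2]*1000).astype(np.float32)); ce=np.array(r[0])/1000
        ang=(r[2]+45)%90-45
        print(c,'centre',ce.round(4),'size',np.round(r[1],1),'ang',round(ang,1),'row' if o is not None else '',([(ce-o)@a,(ce-o)@np.array([-a[1],a[0]])],ang-np.degrees(np.arctan2(a[1],a[0]))) if o is not None else '')
E
python3 - <<'E'
from h import *
C=load('w1.npz'); im=cv2.GaussianBlur(cv2.cvtColor(C[0],6),(3,3),0).astype(int)
def fit(P):
    P=np.array(P)
    l=cv2.fitLine(P[:,:2].astype(np.float32),cv2.DIST_HUBER,0,.001,.001).ravel(); n=np.array([-l[1],l[0]])
    r=(P[:,:2]-l[2:])@n; return l,r.std()
A=[];T=[]
for u in range(75,345,3):
    g=np.diff(im[52:85,u]); v=52+np.argmax(g)+.5; A.append(ray(C,u,v,.088))
B=[]
for v in range(72,185,3):
    g=np.diff(im[v,330:365]); u=330+np.argmin(g)+.5; B.append(ray(C,u,v,.088))
(la,sa),(lb,sb)=fit(A),fit(B)
print(la,sa,np.degrees(np.arctan2(la[1],la[0])),lb,sb,np.degrees(np.arctan2(lb[1],lb[0])))
M=np.array([la[:2],-lb[:2]]).T; k=np.linalg.solve(M,lb[2:]-la[2:]); o=la[2:]+k[0]*la[:2]
d=la[:2]*np.sign(la[1]); a=np.array([d[1],-d[0]])
print('corner',o,'x axis',a,np.degrees(np.arctan2(a[1],a[0])))
np.save('row.npy',[o,a]); mounts(C,o,a)
E
```

```text
[0.04561494 0.9989591  0.66757274 0.06926197] 0.0002447306596530576 87.385544 [ 0.9988396  -0.04815975  0.5989194  -0.0639825 ] 0.0011640643299009896 -2.7604182
corner [ 0.661351   -0.06699269] x axis [ 0.9989591  -0.04561494] -2.6144502
green centre [ 0.5769 -0.0126] size [40.5 39.1] ang 8.9 row ([np.float64(-0.086820299633515), np.float64(0.05043507544443966)], np.float32(11.522833))
orange centre [0.6084 0.1395] size [39.4 41.8] ang 13.4 row ([np.float64(-0.06227373041424698), np.float64(0.2038382534926081)], np.float32(16.004953))
blue centre [0.6078 0.0732] size [40.3 40.2] ang -2.5 row ([np.float64(-0.05992110205976642), np.float64(0.13760020635689624)], np.float32(0.09950423))
```

```bash
cat >> h.py <<'E'
def rg(x,y,h,turn=0):
    "row frame mm, height of TCP above plate mm"
    o,a=np.load('row.npy'); b=np.array([-a[1],a[0]])
    s=sensors.state(); p=s['position'][:2]-o; print('row pos mm',(p@a*1e3).round(1),(p@b*1e3).round(1),'h',(s['position'][2]*1e3-88).round(1))
    go([*(o+a*x/1e3+b*y/1e3),.088+h/1e3],-2.6+turn)
E
python3 -c "
from h import *
rg(-130,50,40)
rg(-130,50,7)"
```

```text
row pos mm -97.9 87.5 h 169.2
t 2.08 pos [0.5675 0.0249 0.2572] yaw -4.28 F [-0.2  0.8  0.1] w 0.0009
shift cm [-3.09  3.84 12.93] turn z -1.7
row pos mm -97.9 87.5 h 169.2
t 2.08 pos [0.5675 0.0249 0.2572] yaw -4.28 F [-0.2  0.8  0.1] w 0.0009
shift cm [-3.09  3.83 16.23] turn z -1.7
```

>>> play_rows(deltas="-3.1 3.8 4 0 0 -1.7 0.115;-3.1 3.8 8 0 0 -1.7 0.115;-3.1 3.8 12 0 0 -1.7 0.115;-3.1 3.8 16.2 0 0 -1.7 0.115;-3.1 3.8 16.2 0 0 -1.7 0.115")

```text
t: 2.7
position: [0.5306, -0.0112, 0.0923]
ee_rot: [-3.14, 0.075, 0.012]
force: [0.3, -0.2, -0.5]
width: 0.0098
grasp_force: 0.0
```

```bash
python3 -c "
from h import *
rg(-48,50,7)"
```

```text
row pos mm -133.1 49.8 h 4.3
t 2.7 pos [ 0.5306 -0.0112  0.0923] yaw -2.72 F [ 0.3 -0.2 -0.5] w 0.0098
shift cm [ 8.51 -0.04 -0.33] turn z -0.1
```

>>> play_rows(deltas="1 0 -0.3 0 0 0 0.115;2.5 0 -0.3 0 0 0 0.115;4 0 -0.3 0 0 0 0.115;5.2 0 -0.3 0 0 0 0.115;6.2 0 -0.3 0 0 0 0.115")

```text
t: 3.32
position: [0.5981, -0.0133, 0.1003]
ee_rot: [3.14, -0.071, 0.004]
force: [-0.8, -0.3, 1.9]
width: 0.01
grasp_force: 0.4
```

>>> play_rows(deltas="0.7 0 0 0 0 0 0.115;1.3 0 0 0 0 0 0.115;1.8 0 0 0 0 0 0.115;2.1 0 0 0 0 0 0.115;2.3 0 0 0 0 0 0.115")

```text
t: 3.95
position: [0.6134, -0.0136, 0.0982]
ee_rot: [-3.14, 0.07, 0.023]
force: [-28.6, 0.9, 20.0]
width: 0.0097
grasp_force: 14.2
```

```bash
python3 -c "
from h import *
rg(-105,138,7)"
```

```text
row pos mm -50.4 51.2 h 10.2
t 3.95 pos [ 0.6134 -0.0136  0.0982] yaw -2.56 F [-28.6   0.9  20. ] w 0.0097
shift cm [-5.45 -8.69  0.4 ] turn z 0.0
```

>>> play_rows(deltas="-2 0 0 0 0 0 0.115;-4 0 -3 0 0 0 0.115;-6 -4 -3.5 0 0 0 0.115;-6.2 -8.7 -3 0 0 0 0.115;-6.2 -8.7 0 0 0 0 0.115")

```text
t: 4.58
position: [0.5634, 0.0787, 0.101]
ee_rot: [-3.14, 0.066, -0.01]
force: [0.1, -0.2, -0.7]
width: 0.0099
grasp_force: 0.0
```

```bash
python3 -c "
from h import *
rg(-50,138,7)"
```

```text
row pos mm -104.5 141.1 h 13.0
t 4.58 pos [0.5634 0.0787 0.101 ] yaw -2.4 F [ 0.1 -0.2 -0.7] w 0.0099
shift cm [5.44 0.33 0.63] turn z 0.2
```

>>> play_rows(deltas="0 0.3 0.3 0 0 0 0.115;1.2 0.3 0.3 0 0 0 0.115;2.5 0.3 0.3 0 0 0 0.115;3.5 0.3 0.3 0 0 0 0.115;4.3 0.3 0.3 0 0 0 0.115")

```text
t: 5.2
position: [0.6053, 0.0704, 0.096]
ee_rot: [-3.141, 0.072, -0.001]
force: [-0.4, 0.5, -0.0]
width: 0.0103
grasp_force: 0.3
```

>>> play_rows(deltas="0.5 0 0 0 0 0 0.115;0.9 0 0 0 0 0 0.115;1.2 0 0 0 0 0 0.115;1.3 0 0 0 0 0 0.115;1.3 0 0 0 0 0 0.115")

```text
t: 5.82
position: [0.617, 0.0703, 0.0955]
ee_rot: [-3.141, 0.071, 0.0]
force: [0.0, -0.1, 0.7]
width: 0.01
grasp_force: 0.2
```

```bash
python3 -c "
from h import *
rg(-112,206,7)"
```

```text
row pos mm -50.6 135.1 h 7.5
t 5.83 pos [0.617  0.0703 0.0955] yaw -2.59 F [ 0.  -0.1  0.7] w 0.01
shift cm [-6.14 -7.09  0.05] turn z 0.0
```

>>> play_rows(deltas="-2 0 0 0 0 0 0.115;-4 0 -3 0 0 0 0.115;-6 -4 -3.5 0 0 0 0.115;-6.2 -7.1 -3 0 0 0 0.115;-6.2 -7.1 0 0 0 0 0.115")

```text
t: 6.45
position: [0.5605, 0.1464, 0.0982]
ee_rot: [-3.139, 0.067, -0.01]
force: [0.3, -0.6, -0.3]
width: 0.0101
grasp_force: 0.0
```

>>> play_rows(deltas="0 0 0 0 0 0 0.115;1.2 0 0 0 0 0 0.115;2.5 0 0 0 0 0 0.115;3.7 0 0 0 0 0 0.115;4.8 0 0 0 0 0 0.115")

```text
t: 7.08
position: [0.6076, 0.1415, 0.096]
ee_rot: [-3.141, 0.072, -0.001]
force: [-0.7, 0.1, 0.6]
width: 0.0104
grasp_force: 0.4
```

```bash
python3 -c "
from h import *
rg(-49.5,206,7)"
```

```text
row pos mm -63.2 205.8 h 8.0
t 7.08 pos [0.6076 0.1415 0.096 ] yaw -2.62 F [-0.7  0.1  0.6] w 0.0104
shift cm [ 1.37 -0.02  0.1 ] turn z -0.0
```

Finish this push, then retreat and go left of orange at row y ≈ 255.

>>> play_rows(deltas="0.5 0 0 0 0 0 0.115;0.9 0 0 0 0 0 0.115;1.2 0 0 0 0 0 0.115;1.3 0 0 0 0 0 0.115;1.3 0 0 0 0 0 0.115")

```text
t: 7.7
position: [0.6193, 0.1412, 0.0955]
ee_rot: [-3.141, 0.071, -0.0]
force: [-0.2, -0.5, 0.2]
width: 0.0097
grasp_force: 0.0
```

>>> play_rows(deltas="-2 0 0 0 0 0 0;-3 0 -3 0 0 0 0;-1 -4 -3.5 0 0 0 0;2.7 -5.5 -3.5 0 0 0 0;2.7 -5.5 -3.5 0 0 0 0")

```text
t: 8.32
position: [0.6502, 0.1958, 0.1303]
ee_rot: [-3.141, 0.07, -0.002]
force: [-0.4, -0.2, 0.1]
width: 0.0006
grasp_force: 0.0
```

```bash
python3 -c "
from h import *
C=cam('wrist'); cv2.imwrite('pics/w2.png',C[0]); o,a=np.load('row.npy'); mounts(C,o,a)
rg(-22,255,7)"
```

```text
green none
orange centre [0.6513 0.134 ] size [41.3 41.3] ang -2.5 row ([np.float64(-0.019209852460951145), np.float64(0.20030427134893214)], np.float32(0.0750978))
blue centre [0.6492 0.0725] size [47.8 41.2] ang -2.5 row ([np.float64(-0.018453351787263893), np.float64(0.13875841777722278)], np.float32(0.15780807))
row pos mm -24.4 261.4 h 42.0
t 8.38 pos [0.6489 0.1952 0.13  ] yaw -2.56 F [-0.8  0.3  0.2] w 0.0005
shift cm [0.24 0.64 3.5 ] turn z 0.0
```

>>> play_rows(deltas="0.3 0 2 0 0 0 0;0.3 0 3.4 0 0 0 0;0.3 1 3.4 0 0 0 0;0.3 2 3.4 0 0 0 0;0.3 3 3.4 0 0 0 0")

```text
t: 9.0
position: [0.6509, 0.1638, 0.0974]
ee_rot: [-3.141, 0.072, -0.002]
force: [0.5, -0.1, 0.0]
width: 0.0003
grasp_force: 0.0
```

>>> play_rows(deltas="0 1.2 0 0 0 0 0;0 2.4 0 0 0 0 0;0 3.6 0 0 0 0 0;0 4.8 0 0 0 0 0;0 6 0 0 0 0 0")

```text
t: 9.62
position: [0.6477, 0.1041, 0.0966]
ee_rot: [-3.141, 0.071, -0.0]
force: [-0.2, 2.0, 0.5]
width: 0.0006
grasp_force: 0.7
```

```bash
python3 -c "
from h import *
rg(-22,135,7)"
```

```text
row pos mm -21.5 170.3 h 8.6
t 9.62 pos [0.6477 0.1041 0.0966] yaw -2.59 F [-0.2  2.   0.5] w 0.0006
shift cm [-0.05  3.53  0.16] turn z 0.0
```

>>> play_rows(deltas="0 0.8 0 0 0 0 0;0 1.6 0 0 0 0 0;0 2.3 0 0 0 0 0;0 2.9 0 0 0 0 0;0 3.2 0 0 0 0 0")

```text
t: 10.25
position: [0.6462, 0.0726, 0.0965]
ee_rot: [-3.141, 0.071, 0.0]
force: [0.5, 1.5, 1.1]
width: 0.0006
grasp_force: 0.9
```

>>> play_rows(deltas="0 0.2 0 0 0 0 0;0 0.3 0 0 0 0 0;0 0.4 0 0 0 0 0;0 0.4 0 0 0 0 0;0 0.4 0 0 0 0 0")

```text
t: 10.88
position: [0.646, 0.0689, 0.0965]
ee_rot: [3.141, -0.071, -0.0]
force: [-1.0, 2.0, 0.9]
width: 0.0008
grasp_force: 0.6
```

```bash
python3 -c "
from h import *
rg(-22,135,7)"
```

```text
row pos mm -21.5 135.1 h 8.5
t 10.88 pos [0.646  0.0689 0.0965] yaw -2.59 F [-1.   2.   0.9] w 0.0008
shift cm [-0.05  0.01  0.15] turn z 0.0
```

Force stays low (2 N), so the row isn't against the stop yet. I'll creep until contact.

>>> play_rows(deltas="0 0.1 0 0 0 0 0;0 0.2 0 0 0 0 0;0 0.25 0 0 0 0 0;0 0.3 0 0 0 0 0;0 0.3 0 0 0 0 0")

```text
t: 11.5
position: [0.6459, 0.0658, 0.0965]
ee_rot: [3.141, -0.071, -0.0]
force: [0.8, 1.3, 0.1]
width: 0.0003
grasp_force: 0.6
```

>>> play_rows(deltas="0 0.1 0 0 0 0 0;0 0.2 0 0 0 0 0;0 0.3 0 0 0 0 0;0 0.4 0 0 0 0 0;0 0.4 0 0 0 0 0")

```text
t: 12.12
position: [0.6458, 0.0636, 0.0965]
ee_rot: [-3.138, 0.071, -0.001]
force: [1.2, 8.0, 1.1]
width: 0.0004
grasp_force: 3.8
```

```bash
python3 -c "
from h import *
C=cam('wrist'); cv2.imwrite('pics/w3.png',C[0])
rg(-22,135,7)"
```

```text
row pos mm -21.5 129.8 h 8.6
t 12.18 pos [0.6458 0.0637 0.0966] yaw -2.58 F [1.  8.2 0.4] w 0.0002
shift cm [-0.05 -0.52  0.16] turn z 0.0
```

View pics/w3.png

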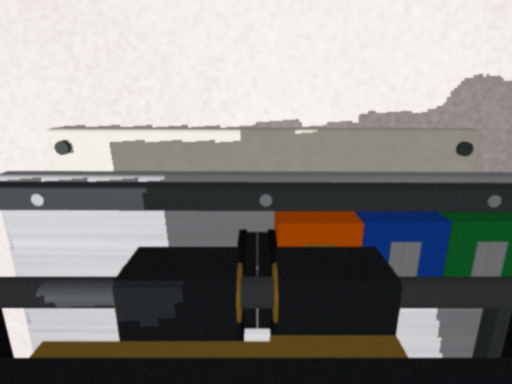

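The row is closed up: orange (318,230), blue (402,240), green (480,240), with 8 N contact against the stop. I'll back off and inspect from above.

>>> play_rows(deltas="0 -0.6 0 0 0 0 0;0 -2 -1 0 0 0 0;-2 -2 -6 0 0 0 0;-5 1 -11 0 0 0 0.115;-8 4 -16 0 0 0 0.115")

```text
t: 12.8
position: [0.5662, 0.0283, 0.2541]
ee_rot: [3.14, -0.069, 0.001]
force: [0.9, -0.5, -0.2]
width: 0.0084
grasp_force: 0.0
```

>>> play_rows(deltas="0 3 0 0 0 0 0.115;0 3 0 0 0 0 0.115")

```text
t: 13.05
position: [0.5659, -0.0031, 0.2538]
ee_rot: [3.14, -0.075, 0.005]
force: [0.6, 0.4, -0.6]
width: 0.0098
grasp_force: 0.0
```

```bash
python3 -c "
from h import *
C=cam('wrist'); cv2.imwrite('pics/w4.png',C[0]); o,a=np.load('row.npy'); mounts(C,o,a)
m=mask(C[0],'red'); W=pts(C); w=W[(m>0)&(abs(W[...,2]-.075)<.01)]; print('red',np.median(w,0),w.min(0),w.max(0))
rg(-105,60,7)"
```

```text
green centre [ 0.6424 -0.0453] size [39.4 39.7] ang -2.6 row ([np.float64(-0.019920939745276447), np.float64(0.020767555777583057)], np.float32(-0.03050065))
orange centre [0.6449 0.0348] size [39.7 39. ] ang -2.6 row ([np.float64(-0.021073298600865153), np.float64(0.10089224818179034)], np.float32(-0.030836344))
blue centre [ 0.6439 -0.0054] size [39.7 38.9] ang -2.6 row ([np.float64(-0.020286406278027778), np.float64(0.06069311766559278)], np.float32(-0.03037095))
red [ 0.50841047 -0.12746286  0.07723909] [ 0.4941356  -0.15515686  0.06574163] [ 0.51762532 -0.10130287  0.08069344]
row pos mm -98.5 60.6 h 164.8
t 13.1 pos [ 0.5657 -0.002   0.2528] yaw -2.68 F [-0.5  0.6  0.1] w 0.0101
shift cm [-0.67  0.06 15.78] turn z -0.1
```

View pics/w4.png

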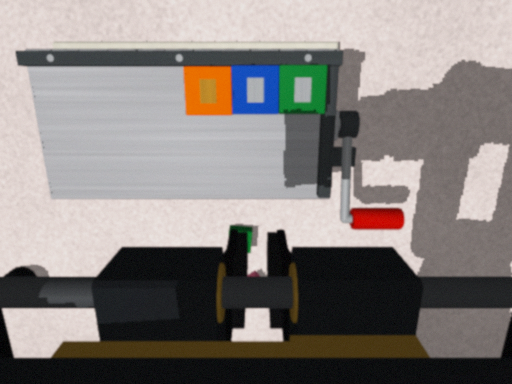

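Row measured good: each mount is at x ≈ -20 to -21 mm, y 21/61/101, square. The grip is at pixel (376,218), world ≈(0.506,-0.128). Next comes the lever, with a 90° tool turn.

```bash
python3 -c "
from h import *
print(sensors.state()['qpos'].round(3))
o,a=np.load('row.npy'); b=np.array([-a[1],a[0]]); print(o+a*-.153+b*-.068)
rg(-153,-68,42,0)
"
```

```text
[-0.143  0.059  1.648  0.     1.433  1.475]
[ 0.50540847 -0.12794283]
row pos mm -98.5 60.6 h 164.8
t 13.1 pos [ 0.5657 -0.002   0.2528] yaw -2.68 F [-0.5  0.6  0.1] w 0.0101
shift cm [-5.45 12.86 12.27] turn z -0.1
```

>>> play_rows(deltas="-1.5 3 0 0 0 -10 0.6;-3 6 0 0 0 -20 0.6;-4.5 9 0 0 0 -30 0.6;-5.4 12.9 0 0 0 -40 0.6;-5.4 12.9 0 0 0 -50 0.6")

```text
t: 13.72
position: [0.5053, -0.1292, 0.2513]
ee_rot: [-2.874, -1.268, 0.002]
force: [0.5, 0.7, -0.1]
width: 0.0492
grasp_force: 0.0
```

>>> play_rows(deltas="0 0 0 0 0 -10 0.6;0 0 0 0 0 -20 0.6;0 0 0 0 0 -30 0.6;0 0 0 0 0 -40 0.6;0 0 0 0 0 -40 0.6")

```text
t: 14.35
position: [0.5059, -0.1271, 0.2513]
ee_rot: [-2.271, -2.169, 0.001]
force: [0.2, 0.2, -0.5]
width: 0.0525
grasp_force: 0.0
```

```bash
python3 -c "
from h import *
print(sensors.state()['qpos'].round(3))
C=cam('wrist'); o,a=np.load('row.npy'); mounts(C,o,a)
cv2.imwrite('pics/w5.png',C[0]); C2=cam('top')
for K in (C,C2):
  m=mask(K[0],'red'); W=pts(K); w=W[(m>0)&(abs(W[...,2]-.075)<.01)]
  if len(w): print('red',np.median(w,0),w.min(0),w.max(0))
rg(-153,-68,-40,90)
"
```

```text
[-0.397 -0.046  1.757  0.     1.432 -0.352]
green centre [ 0.6401 -0.0449] size [38.6 42.8] ang -2.5 row ([np.float64(-0.022222471240037713), np.float64(0.0211074749652141)], np.float32(0.07113814))
orange none
blue centre [ 0.6419 -0.0064] size [37.1 42.4] ang -2.5 row ([np.float64(-0.022239980018644412), np.float64(0.05968293485114222)], np.float32(0.069803))
red [ 0.50471659 -0.12668797  0.07740419] [ 0.49301247 -0.15493736  0.06653664] [ 0.516438   -0.10128776  0.08094897]
row pos mm -152.5 -67.4 h 163.4
t 14.45 pos [ 0.5059 -0.1274  0.2514] yaw 87.25 F [-0.2  0.2  0.1] w 0.052
shift cm [-0.07 -0.03 20.34] turn z -0.2
```

View pics/w5.png

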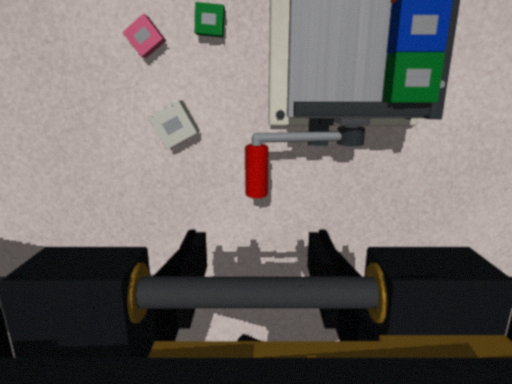

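The grip (256,170) is centred between the fingers, clear of the other things. Descending.

>>> play_rows(deltas="-0.1 0 5 0 0 0 0.6;-0.1 0 10 0 0 0 0.6;-0.1 0 15 0 0 0 0.6;-0.1 0 18.5 0 0 0 0.6;-0.1 0 20.3 0 0 0 0.6")

```text
t: 15.08
position: [0.5045, -0.1283, 0.0466]
ee_rot: [-2.271, -2.166, 0.002]
force: [0.2, -0.3, -0.9]
width: 0.052
grasp_force: 0.0
```

>>> play_rows(deltas="0 0 0 0 0 0 0.3;0 0 0 0 0 0 0;0 0 0 0 0 0 0;0 0 0 0 0 0 0;0 0 0 0 0 0 0", grip_force=40)

```text
t: 15.7
position: [0.505, -0.1295, 0.0495]
ee_rot: [-2.27, -2.17, 0.002]
force: [-5.4, -1.2, 3.4]
width: 0.0234
grasp_force: 40.0
```

```bash
python3 -c "
from h import *
rg(-153,-68,-40,90)
"
```

```text
row pos mm -153.3 -69.6 h -38.5
t 15.7 pos [ 0.505  -0.1295  0.0495] yaw 87.42 F [-5.4 -1.2  3.4] w 0.0234
shift cm [0.16 0.04 0.15] turn z 0.0
```

>>> play_rows(deltas="0 0.19 -0.85 0 0 0 0;0 0.45 -1.68 0 0 0 0;0 0.79 -2.49 0 0 0 0;0 1.19 -3.26 0 0 0 0;0 1.76 -4.14 0 0 0 0")

```text
t: 16.32
position: [0.5214, -0.1301, 0.0899]
ee_rot: [-2.269, -2.168, 0.005]
force: [-6.5, -3.6, -3.7]
width: 0.023
grasp_force: 40.0
```

```bash
python3 -c "
from h import *
rg(-153+17.6,-69.6,-38.5+41.4,90)
print(sensors.state()['grasp_force'],sensors.state()['moment'])
"
```

```text
row pos mm -136.9 -69.5 h 1.9
t 16.32 pos [ 0.5214 -0.1301  0.0899] yaw 87.41 F [-6.5 -3.6 -3.7] w 0.023
shift cm [-0.01  0.15 -0.1 ] turn z 0.0
39.99202072620392 [-0.63180495  0.91403237  0.0219497 ]
```

Tracking the arc well. Continuing.

>>> play_rows(deltas="0 0.66 -0.81 0 0 0 0;0 1.4 -1.55 0 0 0 0;0 2.21 -2.21 0 0 0 0;0 3.09 -2.78 0 0 0 0;0 4.02 -3.26 0 0 0 0")

```text
t: 16.95
position: [0.5621, -0.1321, 0.1238]
ee_rot: [-2.269, -2.169, 0.005]
force: [-8.5, -3.0, 1.9]
width: 0.023
grasp_force: 40.0
```

```bash
python3 -c "
from h import *
rg(-153.3+57.8,-69.6,-38.5+74,90)
rg(-153.3+98.5,-69.6,-38.5+82.6,90)
"
```

```text
row pos mm -96.2 -69.6 h 35.8
t 16.95 pos [ 0.5621 -0.1321  0.1238] yaw 87.41 F [-8.5 -3.   1.9] w 0.023
shift cm [-0.    0.07  0.03] turn z 0.0
row pos mm -96.2 -69.6 h 35.8
t 16.95 pos [ 0.5621 -0.1321  0.1238] yaw 87.41 F [-8.5 -3.   1.9] w 0.023
shift cm [-0.    4.13 -0.85] turn z 0.0
```

>>> play_rows(deltas="0 0.81 -0.32 0 0 0 0;0 1.65 -0.56 0 0 0 0;0 2.51 -0.74 0 0 0 0;0 3.37 -0.84 0 0 0 0;0 4.1 -0.86 0 0 0 0")

```text
t: 17.58
position: [0.6041, -0.1341, 0.1328]
ee_rot: [-2.271, -2.17, 0.003]
force: [-7.2, -1.7, 2.9]
width: 0.0233
grasp_force: 40.0
```

>>> play_rows(deltas="0 0 0 0 0 0 0;0 0 0 0 0 0 0;0 0 0 0 0 0 0;0 0 0 0 0 0 0")

```text
t: 18.08
position: [0.6046, -0.1341, 0.1328]
ee_rot: [2.271, 2.17, -0.0]
force: [-4.9, -2.2, 3.2]
width: 0.0232
grasp_force: 40.0
```

```bash
python3 -c "
from h import *
rg(-153.3+98.5,-69.6,-38.5+82.6,90)
C=cam('wrist'); o,a=np.load('row.npy'); cv2.imwrite('pics/w6.png',C[0])
T=cam('top'); S=cam('side'); W=pts(T); 
for c in ['green','blue','orange']:
  m=(mask(T[0],c)>0)&(W[...,2]>.1)&(W[...,2]<.14)
  if m.sum(): print(c,m.sum(),np.median(W[m],0))
cv2.imwrite('pics/f.png',np.vstack([np.hstack([cv2.resize(S[0][140:260,160:300],(400,300)),cv2.resize(T[0][120:225,150:300],(400,300))]),cv2.resize(C[0],(800,300))]))
"
```

```text
row pos mm -53.6 -69.6 h 44.8
t 18.07 pos [ 0.6046 -0.1341  0.1328] yaw 87.4 F [-4.9 -2.2  3.2] w 0.0232
shift cm [ 0.   -0.12  0.07] turn z 0.0
green 192 [ 0.64460963 -0.04735645  0.12271307]
blue 198 [ 0.64622323 -0.00772315  0.12309748]
orange 259 [0.64587413 0.03411718 0.12323366]
```

View pics/f.png

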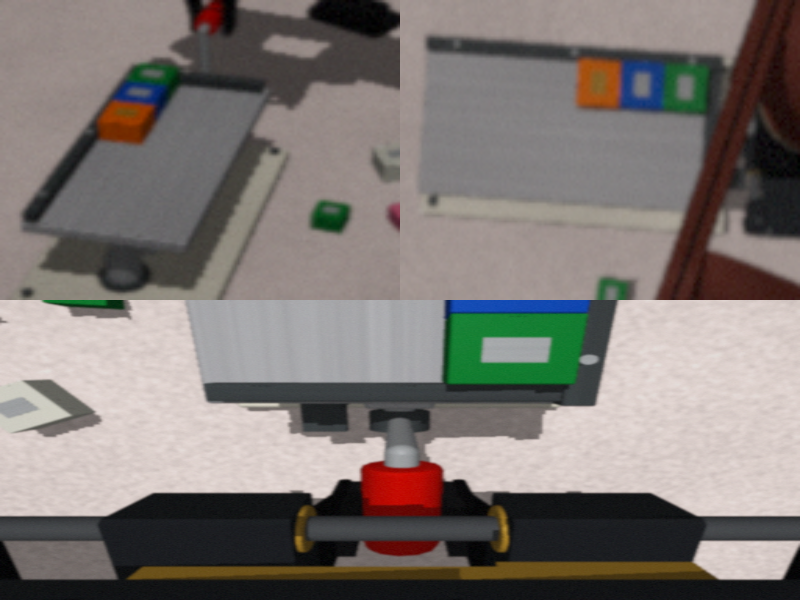

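The final pictures show the lever upright with the red grip between the fingers (composite 400,510). The closed row is in the corner (top right, 580-705, 85), and the mount tops are at 0.123 m, so the plate is up about 11 mm. Handing in.

```bash
python3 -c "
from h import *
s=sensors.state(); print(s['grasp_force'],abs(s['dq']).max()); print(job.close_job())"
```

```text
39.99342978000641 0.0018832804092211246
the job is handed in; nothing more can be done
None
```

I handed the job in at about 18 s, with the three mounts closed up in the rail corner, the plate up about 11 mm, and the gripper holding the red grip with the lever straight up; the judge's verdict was not shown.

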